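Tip the round shell out of the kit tray

TASK

The four-bay kit tray holds one round connector shell and three square-cornered housings. Pick the tray up by its handle and tip it over the corner of the round shell's bay so that only that shell slides out through its rim gap into the carton, then set the tray down gently, flat in the middle of the rubber mat, with the three housings still in it. Do not touch the shell or the housings with the gripper, and leave the pliers, tape roll and bottle alone.

Things in the scene. Friction and masses are not known exactly. Their poses are not given: they have to be found in the camera images.
- tray: Loose grey plastic kit tray, 172 (its x) x 112 (its y) mm, rim 36 mm high, floor and walls 4 mm thick, about 0.35 kg empty. Origin at the centre of its underside, z up. A lengthwise divider (y = 0) and a cross divider (x = 0), both rim-high, make four bays, 80 x 50 mm inside, centred at x = +-42, y = +-27 mm.
- tray_gap (a point): Middle of the rim gap of the bay at +x, +y, at the floor: x 84, y 36, z 4 mm in the tray; axes as the tray's. Each bay has the same gap, mirrored, in the short end wall at its outer corner: the wall is missing down to the floor for the 32 mm next to the long outer wall, closed for the 18 mm next to the lengthwise divider. A part leaves lengthwise, only when lying against the outer long wall.
- tray_grip (a point): Centre of the tray's handle, 74 mm above the tray's underside, over its middle; axes as the tray's. The handle is a straight bar 80 mm long (tray x), 16 mm thick (tray y) and 20 mm tall, above the dividers on two short posts at x = +-30 mm: pinch it across its thickness from above.
- shell: The round shell, the only round, slim part: pale nylon cylinder 70 mm long, 22 mm in diameter, 35 g, lying along the tray's x in one of the four bays (any of them). Origin at its centre, x along its length. Slippery (friction about 0.2): it rolls sideways in its bay as soon as the tray leans, and slides lengthwise once the tray is tipped some 30 degrees over the corner, surely by 40.
- housing0: A box-shaped housing: pale nylon bar 60 (its x) x 30 (y) x 24 mm (z, up) with two small dark latch windows on top, 35 g, lying along the tray's x in one of the other bays. Origin at its centre, x along its length. As slippery as the shell.
- housing1: A box-shaped housing: pale nylon bar 60 (its x) x 30 (y) x 24 mm (z, up) with two small dark latch windows on top, 35 g, lying along the tray's x in one of the other bays. Origin at its centre, x along its length. As slippery as the shell.
- housing2: A box-shaped housing: pale nylon bar 60 (its x) x 30 (y) x 24 mm (z, up) with two small dark latch windows on top, 35 g, lying along the tray's x in one of the other bays. Origin at its centre, x along its length. As slippery as the shell.
- carton: Open cardboard carton, fixed, 210 x 210 mm outside, 70 mm high, walls and floor 5 mm. Origin at the centre of its underside.
- mat: Black rubber mat, fixed, 240 (its x) x 200 (its y) x 4 mm thick, on which the tray stands at the start. Origin at the centre of its underside.
- pliers: Bystander: crimping pliers with orange handles, lying on the bench, 175 mm long, about 70 mm wide, 18 mm high. Origin at mid-length on the bench; the jaws point along its x.
- tape: Bystander: black roll of tape lying flat, 90 mm across, 24 mm high. Origin at the centre of its underside.
- can: Bystander: translucent white bottle standing upright, 52 mm across, 110 mm high. Origin at the centre of its underside.

How it is judged:
On the way, in this order (a step that is already met when the one before it is completed fails the run):
1. the tray is lifted clear of the mat with the shell still in it (height (world z) of tray above 0.05 m and distance between shell and tray below 0.09 m), for 0.1 s.
2. the shell lies in the carton while the tray is still in the air, the housings still in it (x of shell in the frame of carton between -0.1 and 0.1 m and y of shell in the frame of carton between -0.1 and 0.1 m and z of shell in the frame of carton between 0 and 0.045 m and x of housing0 in the frame of tray between -0.09 and 0.09 m and y of housing0 in the frame of tray between -0.058 and 0.058 m and z of housing0 in the frame of tray between 0 and 0.04 m and x of housing1 in the frame of tray between -0.09 and 0.09 m and y of housing1 in the frame of tray between -0.058 and 0.058 m and z of housing1 in the frame of tray between 0 and 0.04 m and x of housing2 in the frame of tray between -0.09 and 0.09 m and y of housing2 in the frame of tray between -0.058 and 0.058 m and z of housing2 in the frame of tray between 0 and 0.04 m and height (world z) of tray_grip above 0.12 m), for 0.1 s.
At the end, for the whole second after the job is handed in: The shell lies at rest inside the carton; the tray stands released, at rest and level (within 0.04 rad) on the mat, its centre within 45 mm of the mat's centre, with all three housings inside it (x of shell in the frame of carton between -0.1 and 0.1 m and y of shell in the frame of carton between -0.1 and 0.1 m and z of shell in the frame of carton between 0 and 0.045 m and x of housing0 in the frame of tray between -0.09 and 0.09 m and y of housing0 in the frame of tray between -0.058 and 0.058 m and z of housing0 in the frame of tray between 0 and 0.04 m and x of housing1 in the frame of tray between -0.09 and 0.09 m and y of housing1 in the frame of tray between -0.058 and 0.058 m and z of housing1 in the frame of tray between 0 and 0.04 m and x of housing2 in the frame of tray between -0.09 and 0.09 m and y of housing2 in the frame of tray between -0.058 and 0.058 m and z of housing2 in the frame of tray between 0 and 0.04 m and horizontal distance between tray and mat below 0.045 m and angle between tray's own z axis and vertical below 0.04 rad and height (world z) of tray below 0.008 m and linear speed of tray below 0.02 m/s and linear speed of shell below 0.05 m/s); the robot touches nothing.
It fails at once if a housing leaves the tray (distance between any of housing0, housing1, housing2 and tray above 0.125 m).
It fails at once if the gripper touches the shell or a housing (contact force between the fingers and shell above 0.5 N or contact force between the fingers and housing0 above 0.5 N or contact force between the fingers and housing1 above 0.5 N or contact force between the fingers and housing2 above 0.5 N).
It fails at once if the tray is dropped or banged on the mat (over 80 N) (contact force between tray and mat above 80 N).
It fails at once if a bystander is moved more than 20 mm (distance of any of pliers, tape, can from where it was at the start of the episode above 0.02 m).
It also fails if it takes over 48 s, if anything falls off the work surface, if the arm or the gripper's body presses on something with over 40 N, if the wrist force passes 120 N, or if a joint passes its speed limit or range.

ROBOT

A 6-joint arm with a two-finger parallel gripper is mounted at the origin on the work surface. World frame = base frame: x ahead of the robot, y to its left, z up, the work surface at z = 0. Lengths are in m, angles in rad, forces in N, time in s.
With the tool pointing down it reaches from about 0.2 to 0.875 m from the base axis. Payload 3.4 kg.
Tool frame: the origin (TCP) lies midway between the tips of the shut fingers; the grasp point (between the pads) lies 19 mm behind it; z points along the fingers, y is the line along which they close (so a half turn about z gives the same grasp; the last joint's range is limited). The gripper opens to 94 mm and grips with 3 to 60 N. Pads are 16 mm wide; open, the fingers measure 119 mm over their backs; the gripper's body (75 mm by 177 mm) begins 78 mm behind the grasp point.
Start: joints at [1.18, 0.276, 1.505, -0, 1.361, -0.121], TCP at [0.153, 0.554, 0.205] pointing down, gripper open.
Joint ranges: [-2.89, 2.89], [-0.75, 2.08], [0.22, 2.7], [-1.18, 4.32], [0.11, 2.71], [-2.7, 2.7]. Speed limits (rad/s): [2.57, 2.57, 3.14, 3.14, 3.14, 3.14].

INTERFACE

Orientations are given as [roll, pitch, yaw] about the fixed x, y, z axes, in that order (R = Rz(yaw) Ry(pitch) Rx(roll)).
In Python, from plant import ctrl, optics, models gives the robot as it stands.
- The arm moves only by the tool step_arm, never from a script. Its argument "motion" is a list of rows, each a list of 7 numbers: the shift along the tool's x, y, z as a fraction of full scale, then the turn, a rotation vector about the tool's x, y, z as a fraction of full scale, then the closure in counts, from 0 (fully open) to 255 (shut). In form: [[tx, ty, tz, wx, wy, wz, fingers], ...]. A call has 1 to 10 rows; each row is the pose to reach, as a shift and turn from the pose commanded when the call began, along the tool's axes at that moment, turning the shorter way round; what a row does not reach only later rows make up. Full scale, the value 1, is 100 mm for a shift and 360 degrees for a turn. A row lasts 1/8 s, in which the tool goes at most 62.5 mm and 10.7 degrees, less where a joint would pass 70% of its speed; a pose out of reach is approached as far as the arm can. A call with a number of a shift or a turn outside -1 to 1 is refused whole. A call with a gripper value outside its range is refused whole. The fingers move at their own pace and stop on an object; the grip force is fixed at half the most. Time passes only in rows, so rows that repeat a pose let the fingers close. It gives the time, the measured TCP pose, the force, the opening and the grip force at its end, in the units of the state.
- ctrl.observe(): the state, without advancing time (a new reading comes with each control period).
- optics.get_image(name): name is "scene" or "top"; returns (picture, depth): 480x640x3 uint8, red, green, blue; 480x640 float32, m along the optical axis (not along the pixel's ray), 0 where there is no reading.
- optics.get_calibration(name): a dict with "fx", "fy", "cx", "cy" (pixels), "distortion" ([k1, k2, p1, p2, k3] as OpenCV has them; the pictures are not rectified), "cam_to_world" (4x4, takes a point from camera to world coordinates). Camera axes: x right, y down, z forward; pixel columns grow to the right and rows downward; lengths in m; the calibration is good to about 2 mm. A picture is of the moment at which its call begins. get_calibration takes no time and is no camera call.
- ctrl.close_job(): hands the job in; it is judged then, once.
Trained networks look in the newest picture that a camera, given by its name, has taken for a name from the list of things; names that differ only in an ending like _2 or _b are one class to them, and where a whole thing is asked for, a point or a joint stands for the part that bears it (a point fixed in the world has none). Each returns a list of dicts, best first, with "conf" (0 to 1); they miss things now and then, are a little off and sometimes report something else, mostly with a low value. They report only what shows in the picture. A call takes as long as a camera call.
- models.outline_of(name, camera): "region" (480x640 bool, what is visible of it) and "uv" ([column, row] in pixels, amid what is visible of it).
- models.tip_of(name, camera): "uv" ([column, row] in pixels: a listed point, or the origin of a listed thing).
The state is a dict: "time_s": time; "q": joint angles; "joint_velocities": joint speeds; "joint_efforts": joint torques, N m; "ee_pos": TCP position; "ee_rot": TCP orientation; "ft_force": force on the tool from outside, world axes, zero at the start; "wrist_torque": the same for the moment, N m; "width": opening from 0.0 (shut) to 1.0 (fully open); "gripper_force": force on a finger pad.
Only numpy, scipy, OpenCV 4.12 (cv2) and the standard library are available. Lean on these libraries where they do the work, as an engineer would, in place of code of your own. Each camera call takes 0.05 s, during which the arm holds its last target. There are 200 camera calls.

## Working session

There is one attempt and no reset: what is moved stays moved. The work goes in short steps, Python scripts to look and compute and a tool call to move; the robot and the scene stay as the last step left them, time stands still between calls to the robot, and variables do not carry over. Pictures are saved under pics/ and viewed, at most 10 in all, crops included, and the job is handed in when it is done.

Besides the shell and the picture viewer there is one more tool, called after "Emit:" as name([rows], argument=value, ...), one row to a line, values as JSON. step_arm: Moves the arm, as the interface text tells. Its arguments: {"type":"object","properties":{"motion":{"type":"array"}},"required":["motion"]}

```bash
ls; mkdir -p pics; cat > h.py <<'E'
import numpy as np, cv2
from plant import ctrl, optics, models
def world(cam,uv,depth=None,z=None):
    c=optics.get_calibration(cam);K=np.array([[c['fx'],0,c['cx']],[0,c['fy'],c['cy']],[0,0,1]])
    T=np.array(c['cam_to_world'])
    p=cv2.undistortPoints(np.array(uv,float).reshape(-1,1,2),K,np.array(c['distortion']))[:,0]
    r=np.c_[p,np.ones(len(p))]
    if z is None: return (r*np.array(depth).reshape(-1,1))@T[:3,:3].T+T[:3,3]
    w=r@T[:3,:3].T
    return T[:3,3]+w*((z-T[2,3])/w[:,2:3])
E
python3 - <<'E'
from h import *
s=ctrl.observe();print({k:np.round(s[k],3) for k in s})
for cam in('top','scene'):
    im,d=optics.get_image(cam);cv2.imwrite(f'pics/{cam}0.png',im[:,:,::-1])
    print(cam,np.round(optics.get_calibration(cam)['cam_to_world'],2)[:3,3])
    for n in['tray','tray_grip','tray_gap','shell','housing0','carton','mat','pliers','tape','can']:
        for f in(models.outline_of,models.tip_of):
            for o in f(n,cam)[:4]:
                u=o['uv'];dd=d[int(u[1]),int(u[0])]
                print(n,f.__name__,round(o['conf'],2),np.round(u),np.round(world(cam,[u],[dd])[0],3))
E
```

```text
pics
{'time_s': np.float64(0.0), 'q': array([ 1.18 ,  0.277,  1.506, -0.   ,  1.361, -0.121]), 'joint_velocities': array([-0.   ,  0.001, -0.   ,  0.002,  0.   ,  0.001]), 'joint_efforts': array([-2.0000e-03, -4.0458e+01, -2.3722e+01,  7.0000e-02,  3.5000e-02,
       -0.0000e+00]), 'ee_pos': array([0.153, 0.554, 0.205]), 'ee_rot': array([-3.14 , -0.   ,  2.872]), 'ft_force': array([0.515, 0.677, 0.135]), 'wrist_torque': array([0.005, 0.023, 0.001]), 'gripper_force': np.float64(0.0), 'width': np.float64(0.998)}
top [ 0.41 -0.04  1.18]
tray call 0.58 [192. 271.] [0.483 0.247 0.089]
tray call 0.64 [200. 268.] [0.494 0.247 0.025]
tray_grip call 0.95 [193. 266.] [0.494 0.247 0.084]
tray_grip call 0.95 [191. 265.] [0.494 0.25  0.089]
tray_gap call 0.72 [194. 267.] [0.492 0.245 0.082]
tray_gap call 0.82 [197. 230.] [0.579 0.261 0.011]
shell call 0.68 [219. 255.] [0.522 0.206 0.029]
shell call 0.22 [207. 289.] [0.448 0.228 0.031]
shell call 0.62 [218. 256.] [0.52  0.208 0.029]
housing0 call 0.97 [206. 291.] [0.444 0.23  0.029]
housing0 call 0.72 [182. 290.] [0.444 0.283 0.029]
housing0 call 
[... 1598 characters left out ...]
031]
housing0 call 0.88 [455. 335.] [0.468 0.29  0.031]
housing0 call 0.49 [440. 314.] [0.487 0.26  0.068]
carton call 0.67 [322. 206.] [ 0.443 -0.222  0.003]
carton call 0.62 [426. 332.] [0.501 0.251 0.021]
carton call 0.8 [316. 213.] [ 0.473 -0.204  0.003]
mat call 0.69 [427. 364.] [0.535 0.298 0.002]
mat call 0.2 [292. 288.] [ 0.648  0.002 -0.002]
pliers call 0.78 [223. 310.] [ 0.796 -0.012 -0.003]
pliers call 0.45 [426. 331.] [0.503 0.251 0.025]
pliers call 0.74 [232. 313.] [0.789 0.022 0.013]
tape call 0.61 [294. 291.] [ 0.651  0.014 -0.   ]
tape call 0.95 [293. 285.] [ 0.643 -0.005 -0.003]
can call 0.82 [393. 222.] [ 0.39  -0.004  0.069]
can call 0.87 [392. 240.] [ 0.391 -0.     0.023]
```

```bash
python3 - <<'E'
from h import *
im=cv2.imread('pics/top0.png')
cv2.imwrite('pics/topcrop.png',cv2.resize(im[190:340,120:480],None,fx=2.2,fy=2.2,interpolation=cv2.INTER_CUBIC))
_,d=optics.get_image('top')
v,u=np.mgrid[0:480,0:640]
W=world('top',np.c_[u.ravel(),v.ravel()].astype(float),d.ravel());ok=d.ravel()>0
m=ok&(W[:,2]>.075)&(W[:,2]<.1)&(abs(W[:,0]-.49)<.09)&(abs(W[:,1]-.25)<.08)
P=W[m];print('handle',len(P),P.mean(0),cv2.minAreaRect((P[:,:2]*1000).astype(np.float32)))
m=ok&(W[:,2]>.033)&(W[:,2]<.1)&(abs(W[:,0]-.49)<.13)&(abs(W[:,1]-.25)<.11)
print('tray',cv2.minAreaRect((W[m][:,:2]*1000).astype(np.float32)))
m=ok&(W[:,2]>.06)&(W[:,2]<.08)&(abs(W[:,0]-.46)<.16)&(abs(W[:,1]+.21)<.14)
print('carton',cv2.minAreaRect((W[m][:,:2]*1000).astype(np.float32)))
g=cv2.imread('pics/top0.png').max(2).ravel()
m=ok&(W[:,2]<.012)&(abs(W[:,0]-.49)<.16)&(abs(W[:,1]-.25)<.15)&(g<60)
print('mat',m.sum(),cv2.minAreaRect((W[m][:,:2]*1000).astype(np.float32)),np.percentile(g,[5,25,50]))
E
```

```text
handle 346 [0.49278753 0.25027545 0.08709677] ((493.2502136230469, 251.21206665039062), (16.693443298339844, 79.83256530761719), 74.93415832519531)
tray ((493.5246276855469, 252.06161499023438), (114.34056091308594, 172.1999969482422), 74.81793975830078)
carton ((461.114990234375, -203.305908203125), (210.88087463378906, 210.4571533203125), 77.5167007446289)
mat 5793 ((456.8541259765625, 252.61642456054688), (199.78273010253906, 293.86614990234375), 78.22015380859375) [ 53. 107. 132.]
```

View pics/topcrop.png

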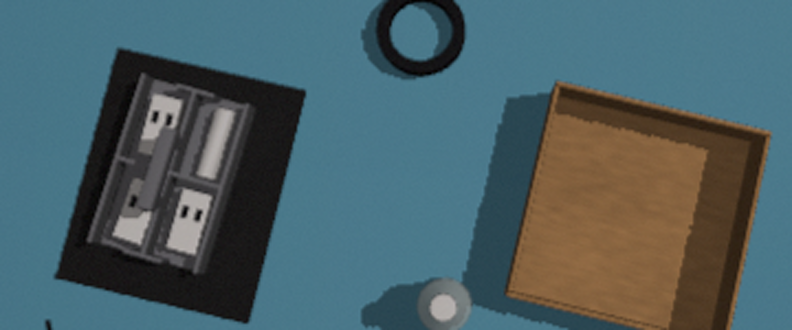

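View pics/scene0.png

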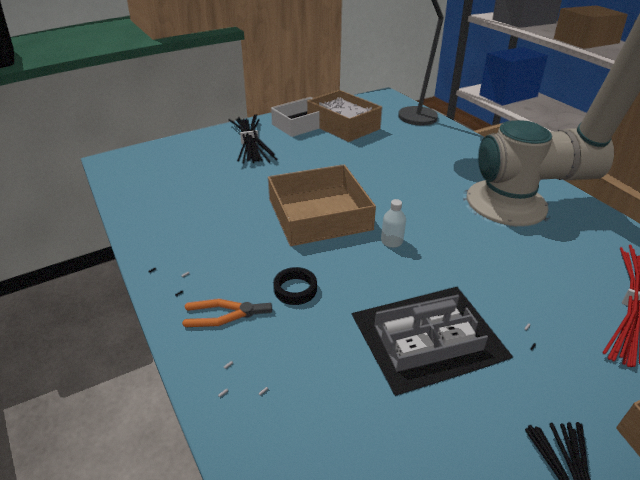

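The round shell is in the upper-right bay of the crop at (215,142), which is the world +x, -y bay. The housings are at (163,118), (130,215) and (187,222), and the mat corners are at (120,48), (305,90), (248,322) and (57,277). The tool is already lined up with the tray: tool x runs along the tray's length away from the shell's end.

```bash
python3 - <<'E'
from h import *
c=np.array([(120,48),(305,90),(248,322),(57,277)])/2.2+[120,190]
w=world('top',c,z=.004);print(w,w.mean(0), np.linalg.norm(np.diff(w,axis=0),axis=1))
E
```

```text
[[0.62060782 0.3160328  0.004     ]
 [0.5805713  0.12497641 0.004     ]
 [0.34779381 0.17314828 0.004     ]
 [0.38792377 0.36598882 0.004     ]] [0.48422418 0.24503658 0.004     ] [0.19520622 0.23770968 0.19697179]
```

Emit:
step_arm([
  [-0.49, -0.25, 0, 0, 0, 0, 0],
  [-0.98, -0.51, 0, 0, 0, 0, 0],
  [-0.98, -0.51, 0, 0, 0, 0, 0],
])

```text
time_s: 2.52
ee_pos: [0.2363, 0.4769, 0.2056]
ee_rot: [-3.141, 0.001, 2.867]
ft_force: [0.5, 0.3, 0.5]
width: 1.003
gripper_force: 0.0
```

Emit:
step_arm([
  [-0.49, -0.25, 0, 0, 0, 0, 0],
  [-0.98, -0.51, 0, 0, 0, 0, 0],
  [-0.98, -0.51, 0, 0, 0, 0, 0],
])

```text
time_s: 2.9
ee_pos: [0.3167, 0.4026, 0.2056]
ee_rot: [3.141, 0.001, 2.867]
ft_force: [-0.4, 1.4, -0.0]
width: 0.998
gripper_force: 0.0
```

Emit:
step_arm([
  [-0.49, -0.25, 0, 0, 0, 0, 0],
  [-0.98, -0.51, 0, 0, 0, 0, 0],
  [-0.98, -0.51, 0, 0, 0, 0, 0],
])

```text
time_s: 3.28
ee_pos: [0.3974, 0.3281, 0.2054]
ee_rot: [3.141, 0.0, 2.868]
ft_force: [0.4, 0.4, 0.1]
width: 0.996
gripper_force: 0.0
```

Emit:
step_arm([
  [-0.49, -0.25, 0, 0, 0, 0, 0],
  [-0.98, -0.51, 0, 0, 0, 0, 0],
  [-0.98, -0.51, 0, 0, 0, 0, 0],
])

```text
time_s: 3.65
ee_pos: [0.478, 0.2534, 0.2052]
ee_rot: [3.141, -0.0, 2.869]
ft_force: [0.1, 0.2, -0.0]
width: 1.0
gripper_force: 0.0
```

Emit:
step_arm([
  [0, 0, 0.4, 0, 0, 0, 0],
  [0, 0, 0.8, 0, 0, 0, 0],
  [0, 0, 0.8, 0, 0, 0, 0],
])

```text
time_s: 4.03
ee_pos: [0.4726, 0.2545, 0.123]
ee_rot: [-3.138, -0.007, 2.874]
ft_force: [0.5, -0.2, 0.2]
width: 0.999
gripper_force: 0.0
```

Emit:
step_arm([
  [0, 0, 0.3, 0, 0, 0, 0],
  [0, 0, 0.55, 0, 0, 0, 0],
  [0, 0, 0.65, 0, 0, 0, 0],
  [0, 0, 0.65, 0, 0, 0, 0],
  [0, 0, 0.65, 0, 0, 0, 0],
])

```text
time_s: 4.65
ee_pos: [0.4776, 0.2539, 0.0618]
ee_rot: [3.14, 0.002, 2.872]
ft_force: [-0.3, -0.4, 0.2]
width: 1.005
gripper_force: 0.0
```

Emit:
step_arm([
  [0, 0, 0, 0, 0, 0, 255],
  [0, 0, 0, 0, 0, 0, 255],
  [0, 0, 0, 0, 0, 0, 255],
  [0, 0, 0, 0, 0, 0, 255],
  [0, 0, 0, 0, 0, 0, 255],
  [0, 0, 0, 0, 0, 0, 255],
  [0, 0, 0, 0, 0, 0, 255],
  [0, 0, 0, 0, 0, 0, 255],
])

```text
time_s: 5.65
ee_pos: [0.4769, 0.2536, 0.0605]
ee_rot: [3.14, 0.0, 2.871]
ft_force: [0.3, 2.9, -1.4]
width: 0.186
gripper_force: 1.0
```

Emit:
step_arm([
  [0, 0, 0, 0, 0, 0, 255],
  [0, 0, 0, 0, 0, 0, 255],
  [0, 0, 0, 0, 0, 0, 255],
  [0, 0, 0, 0, 0, 0, 255],
])

```text
time_s: 6.15
ee_pos: [0.4769, 0.2533, 0.0605]
ee_rot: [3.141, 0.0, 2.872]
ft_force: [1.0, 1.7, -0.3]
width: 0.165
gripper_force: 30.0
```

Emit:
step_arm([
  [0, 0, -0.05, 0, 0, 0, 255],
  [0, 0, -0.15, 0, 0, 0, 255],
  [0, 0, -0.3, 0, 0, 0, 255],
  [0, 0, -0.5, 0, 0, 0, 255],
  [0, 0, -0.7, 0, 0, 0, 255],
  [0, 0, -0.9, 0, 0, 0, 255],
  [0, 0, -1, 0, 0, 0, 255],
  [0, 0, -1, 0, 0, 0, 255],
])

```text
time_s: 7.15
ee_pos: [0.4771, 0.2532, 0.1614]
ee_rot: [3.14, 0.002, 2.872]
ft_force: [0.7, -0.7, -4.9]
width: 0.166
gripper_force: 30.0
```

```bash
cat > plan.py <<'E'
from h import *
from scipy.spatial.transform import Rotation as R
yaw=2.872
R0=R.from_euler('xyz',[np.pi,0,yaw])
u=-R0.as_matrix()[:,0];v=R0.as_matrix()[:,1];up=np.array([0,0,1.])
C=np.array([.461,-.203,0]);G=C-.045*u+.01*v+[0,0,.115]
tcp_t=np.array([-.0165,0,.0565]); # tray frame u,v,up
gap=np.array([.084,-.036,.004])
F=np.c_[u,v,up]
def pose(th,al):  # alpha deg, theta deg
    Q=R.from_rotvec(np.radians(th)*(np.sin(np.radians(al))*u+np.cos(np.radians(al))*v))
    return G+Q.apply(F@(tcp_t-gap)),Q*R0,Q
def rel(p0,r0,p,r):
    return np.round(np.r_[r0.inv().apply(p-p0)/.1,np.degrees((r0.inv()*r).as_rotvec())/360],3)
E
python3 - <<'E'
from plan import *
s=ctrl.observe();p0=s['ee_pos'];r0=R.from_euler('xyz',s['ee_rot'])
pl,_,_=pose(0,0);print('level TCP for gap',pl,'delta tool',rel(p0,R0,pl,R0))
A=pose(22,90);B=pose(42,30);B2=pose(48,28)
print('A',A[0],rel(pl,R0,A[0],A[1]));print('A->B',B[0],rel(A[0],A[1],B[0],B[1]));print('B->B2',rel(B[0],B[1],B2[0],B2[1]))
for q in(A,B,B2):
    c=[(G+q[2].apply(F@(np.array([a,b,0])-gap))) for a in(.086,-.086) for b in(-.056,.056)]
    print(np.round(c,3).tolist())
E
```

```text
level TCP for gap [ 0.33300712 -0.11990925  0.1675    ] delta tool [ 0.395 -3.981 -0.061  0.     0.     0.   ]
A [ 0.3270709  -0.14139241  0.17716299] [ 0.    -0.223 -0.097 -0.061  0.    -0.   ]
A->B [ 0.37658072 -0.16416735  0.22429761] [-0.538  0.095 -0.47   0.001  0.099  0.019]
B->B2 [-0.064 -0.007 -0.111 -0.005  0.016  0.002]
[[0.418, -0.198, 0.104], [0.445, -0.098, 0.146], [0.252, -0.153, 0.104], [0.28, -0.052, 0.146]]
[[0.413, -0.197, 0.104], [0.453, -0.099, 0.142], [0.274, -0.179, 0.204], [0.314, -0.081, 0.241]]
[[0.412, -0.197, 0.104], [0.455, -0.101, 0.143], [0.283, -0.185, 0.217], [0.325, -0.089, 0.256]]
```

Emit:
step_arm([
  [0, 0, -0.1, 0, 0, 0, 255],
  [0, 0, -0.3, 0, 0, 0, 255],
  [0, -0.1, -0.5, 0, 0, 0, 255],
  [0, -0.25, -0.7, 0, 0, 0, 255],
  [0, -0.45, -0.8, 0, 0, 0, 255],
  [0, -0.7, -0.8, 0, 0, 0, 255],
  [0, -1, -0.8, 0, 0, 0, 255],
])

```text
time_s: 8.02
ee_pos: [0.4492, 0.1555, 0.2401]
ee_rot: [-3.141, -0.001, 2.872]
ft_force: [0.8, -0.4, -5.0]
width: 0.171
gripper_force: 30.0
```

Emit:
step_arm([
  [0.03, -0.3, 0, 0, 0, 0, 255],
  [0.06, -0.6, 0, 0, 0, 0, 255],
  [0.1, -0.9, 0, 0, 0, 0, 255],
  [0.1, -1, 0, 0, 0, 0, 255],
])

```text
time_s: 8.52
ee_pos: [0.4122, 0.0616, 0.2401]
ee_rot: [-3.141, -0.001, 2.87]
ft_force: [-0.7, -1.5, -4.8]
width: 0.168
gripper_force: 30.0
```

Emit:
step_arm([
  [0.04, -0.25, 0, 0, 0, 0, 255],
  [0.08, -0.5, 0, 0, 0, 0, 255],
  [0.12, -0.75, 0, 0, 0, 0, 255],
  [0.16, -1, 0, 0, 0, 0, 255],
])

```text
time_s: 9.02
ee_pos: [0.3715, -0.0295, 0.2403]
ee_rot: [3.141, 0.0, 2.872]
ft_force: [0.2, -0.3, -5.1]
width: 0.168
gripper_force: 30.0
```

Emit:
step_arm([
  [0.04, -0.25, 0, 0, 0, 0, 255],
  [0.08, -0.5, 0, 0, 0, 0, 255],
  [0.12, -0.75, 0, 0, 0, 0, 255],
  [0.13, -0.9, 0, 0, 0, 0, 255],
  [0.13, -0.98, 0, 0, 0, 0, 255],
  [0.13, -0.98, 0, 0, 0, 0, 255],
])

```text
time_s: 9.78
ee_pos: [0.3332, -0.1201, 0.2404]
ee_rot: [3.141, 0.0, 2.871]
ft_force: [-0.6, 0.7, -4.7]
width: 0.167
gripper_force: 30.0
```

```bash
python3 - <<'E'
from plan import *
s=ctrl.observe();p0=s['ee_pos'];r0=R.from_euler('xyz',s['ee_rot'])
A=pose(22,90);print(s['time_s'],p0,s['ee_rot'],s['q'],s['width'],rel(p0,r0,A[0],A[1]))
im,d=optics.get_image('scene');cv2.imwrite('pics/scene1.png',cv2.resize(im[80:330,200:560,::-1],None,fx=2,fy=2))
E
```

```text
9.775 [ 0.33320657 -0.1201422   0.24038474] [3.14097911e+00 1.01212661e-04 2.87086979e+00] [-5.43957050e-01 -9.01551475e-02  1.83701206e+00  6.27794992e-04
  1.39480388e+00 -1.84414048e+00] 0.16708776302011216 [ 0.002 -0.222  0.632 -0.061  0.    -0.   ]
```

View pics/scene1.png

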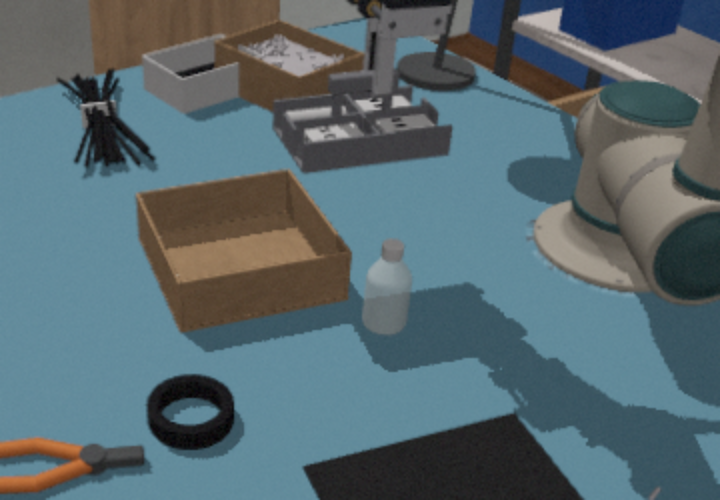

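The tray is held level beside the carton at about (360,125), with the shell and all three housings still in it. Next I roll it to bring the shell against the outer wall while descending.

Emit:
step_arm([
  [0, -0.04, 0.13, -0.008, 0, 0, 255],
  [0, -0.08, 0.26, -0.018, 0, 0, 255],
  [0, -0.12, 0.39, -0.03, 0, 0, 255],
  [0, -0.17, 0.52, -0.044, 0, 0, 255],
  [0, -0.22, 0.63, -0.061, 0, 0, 255],
  [0, -0.22, 0.63, -0.061, 0, 0, 255],
  [0, -0.22, 0.63, -0.061, 0, 0, 255],
  [0, -0.22, 0.63, -0.061, 0, 0, 255],
  [0, -0.22, 0.63, -0.061, 0, 0, 255],
])

```text
time_s: 10.95
ee_pos: [0.3275, -0.1407, 0.178]
ee_rot: [2.76, 0.001, 2.874]
ft_force: [0.1, 0.8, -4.7]
width: 0.169
gripper_force: 30.0
```

```bash
python3 - <<'E'
from plan import *
s=ctrl.observe();p0=s['ee_pos'];r0=R.from_euler('xyz',s['ee_rot'])
print(s['time_s'],p0,s['q'],s['width'])
for k in(12,22,30,36,42):
  # keep roll component, add pitch
  B=pose(42,30) if k==42 else None
  if B is None:
    f=k/42; A=pose(22,90);B=pose(42,30)
    Q=R.from_rotvec(f*(B[2]*A[2].inv()).as_rotvec())*A[2]
    B=(G+Q.apply(F@(tcp_t-gap)),Q*R0,Q)
  print(k,rel(p0,r0,B[0],B[1]))
im,d=optics.get_image('scene');cv2.imwrite('pics/scene2.png',cv2.resize(im[80:330,200:560,::-1],None,fx=2,fy=2))
E
```

```text
10.95 [ 0.32748955 -0.14066533  0.17803222] [-0.94510741  0.05670105  1.92959344  0.29955721  1.40824979 -2.33487872] 0.16888277878937047
12 [-0.119  0.022 -0.162 -0.     0.028  0.006]
22 [-0.242  0.046 -0.283 -0.     0.052  0.01 ]
30 [-0.353  0.063 -0.366  0.     0.071  0.014]
36 [-0.442  0.073 -0.419  0.     0.085  0.017]
42 [-0.536  0.082 -0.465  0.     0.099  0.019]
```

View pics/scene2.png

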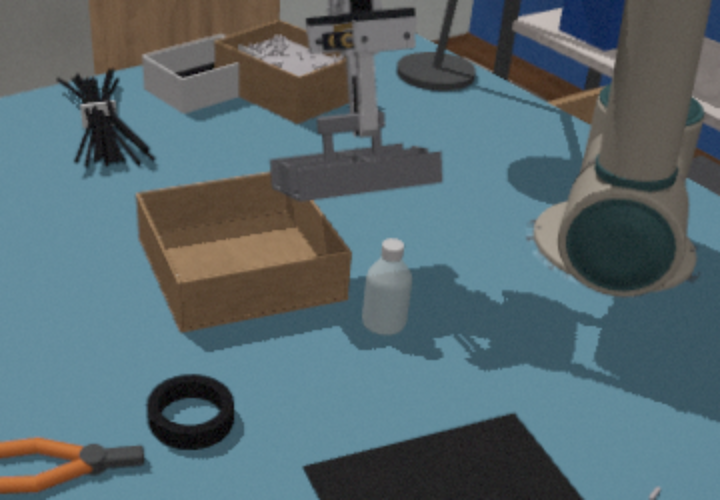

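The tray is rolled toward the carton, with its gap end at about (290,180) over the carton's near rim area. Now I pitch it.

Emit:
step_arm([
  [-0.06, 0.01, -0.08, 0, 0.014, 0.003, 255],
  [-0.12, 0.02, -0.16, 0, 0.028, 0.006, 255],
  [-0.18, 0.03, -0.22, 0, 0.04, 0.008, 255],
  [-0.24, 0.05, -0.28, 0, 0.052, 0.01, 255],
  [-0.3, 0.05, -0.33, 0, 0.062, 0.012, 255],
  [-0.35, 0.06, -0.37, 0, 0.071, 0.014, 255],
  [-0.44, 0.07, -0.42, 0, 0.085, 0.017, 255],
  [-0.54, 0.08, -0.46, 0, 0.099, 0.019, 255],
  [-0.54, 0.08, -0.46, 0, 0.099, 0.019, 255],
  [-0.54, 0.08, -0.46, 0, 0.099, 0.019, 255],
])

```text
time_s: 12.25
ee_pos: [0.3766, -0.1649, 0.2231]
ee_rot: [2.714, -0.618, 3.012]
ft_force: [-0.4, 0.7, -4.1]
width: 0.172
gripper_force: 30.0
```

```bash
python3 - <<'E'
from plan import *
s=ctrl.observe();p0=s['ee_pos'];r0=R.from_euler('xyz',s['ee_rot'])
B=pose(42,30)
print(s['time_s'],p0,s['q'],s['width'],rel(p0,r0,B[0],B[1]))
im,d=optics.get_image('scene');im2,d2=optics.get_image('top')
a=cv2.resize(im[80:300,220:460],(480,440));b=cv2.resize(im2[200:380,300:500],(300,270))
c=np.zeros((440,780,3),np.uint8);c[:,:480]=a;c[:270,480:]=b
cv2.imwrite('pics/c3.png',c[:,:,::-1])
for cam,dd in(('scene',d),('top',d2)):
  for o in models.outline_of('shell',cam)[:3]:
    q=o['uv'];print(cam,o['conf'],q,world(cam,[q],[dd[int(q[1]),int(q[0])]]))
E
```

```text
12.25 [ 0.37656062 -0.16485122  0.22312789] [-0.66657493  0.45529688  1.43555298  0.09472232  1.98050249 -1.9648017 ] 0.17156256852071539 [ 0.007  0.01  -0.005  0.    -0.     0.   ]
scene 0.67 [296.4, 215.0] [[ 0.53182338 -0.19566586  0.02211004]]
top 0.73 [405.8, 250.1] [[ 0.54084951 -0.19959734  0.02692677]]
```

View pics/c3.png

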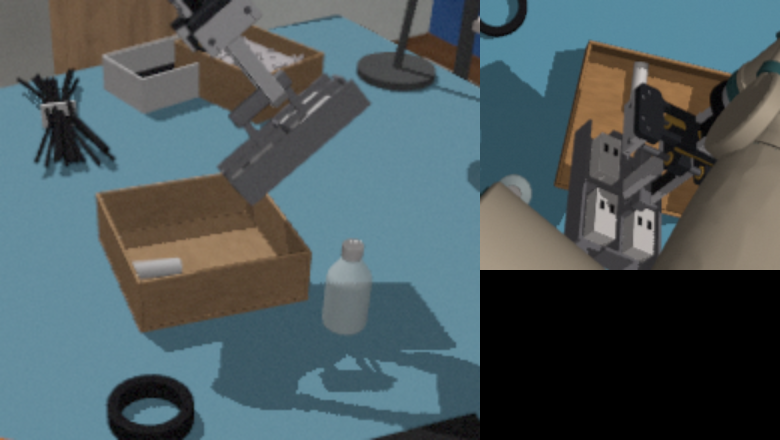

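The shell lies in the carton at left-panel (158,267), around world (0.53,-0.20). The right panel shows all three housings still in the tray. Next is the return motion.

```bash
python3 - <<'E'
from plan import *
s=ctrl.observe();p0=s['ee_pos'];r0=R.from_euler('xyz',s['ee_rot'])
A=pose(22,90);lift=np.array([0,0,.03])
for f in(.25,.5,.75,1): 
    Q=R.from_rotvec(f*(A[2]*pose(42,30)[2].inv()).as_rotvec())*pose(42,30)[2]
    print(f,rel(p0,r0,G+Q.apply(F@(tcp_t-gap))+lift*f,Q*R0))
L=pose(0,0);pl=L[0].copy();pl[2]=.24
print('A->L',rel(A[0]+lift,A[1],pl,R0))
# set-down TCP: tray centre -> mat centre
print('L->over mat',rel(pl,R0,np.array([.484,.245,0])+F@tcp_t+[0,0,.24-.0565],R0), np.array([.484,.245,0])+F@tcp_t)
E
```

```text
0.25 [ 0.123  0.004  0.104  0.    -0.025 -0.005]
0.5 [ 0.218 -0.005  0.22   0.    -0.049 -0.009]
0.75 [ 0.286 -0.015  0.342  0.    -0.074 -0.014]
1 [ 0.325 -0.026  0.466 -0.    -0.099 -0.019]
A->L [-0.     0.33  -0.221  0.061 -0.     0.   ]
L->over mat [-0.318  3.919  0.     0.     0.     0.   ] [0.46809599 0.24939459 0.0565    ]
```

Emit:
step_arm([
  [0.06, 0, 0.05, 0, -0.012, -0.002, 255],
  [0.12, 0, 0.1, 0, -0.025, -0.005, 255],
  [0.17, 0, 0.16, 0, -0.037, -0.007, 255],
  [0.22, 0, 0.22, 0, -0.049, -0.009, 255],
  [0.25, -0.01, 0.28, 0, -0.062, -0.012, 255],
  [0.29, -0.01, 0.34, 0, -0.074, -0.014, 255],
  [0.31, -0.02, 0.4, 0, -0.087, -0.016, 255],
  [0.33, -0.03, 0.47, 0, -0.099, -0.019, 255],
  [0.33, -0.03, 0.47, 0, -0.099, -0.019, 255],
])

```text
time_s: 13.58
ee_pos: [0.3243, -0.1399, 0.2068]
ee_rot: [2.758, -0.002, 2.87]
ft_force: [0.8, 0.5, -4.8]
width: 0.168
gripper_force: 30.0
```

Emit:
step_arm([
  [0, 0.05, -0.03, 0.01, 0, 0, 255],
  [0, 0.1, -0.06, 0.02, 0, 0, 255],
  [0, 0.17, -0.1, 0.032, 0, 0, 255],
  [0, 0.23, -0.15, 0.044, 0, 0, 255],
  [0, 0.29, -0.19, 0.054, 0, 0, 255],
  [0, 0.33, -0.22, 0.061, 0, 0, 255],
  [0, 0.33, -0.22, 0.061, 0, 0, 255],
  [0, 0.33, -0.22, 0.061, 0, 0, 255],
])

```text
time_s: 14.58
ee_pos: [0.3326, -0.1198, 0.239]
ee_rot: [3.14, -0.002, 2.872]
ft_force: [-0.2, -0.3, -4.6]
width: 0.165
gripper_force: 30.0
```

```bash
python3 - <<'E'
from plan import *
s=ctrl.observe();p0=s['ee_pos'];r0=R.from_euler('xyz',s['ee_rot'])
print(s['time_s'],p0,s['ee_rot'],s['width'],rel(p0,r0,np.array([.468,.2494,.24]),R0))
im,d=optics.get_image('scene');cv2.imwrite('pics/scene4.png',cv2.resize(im[80:330,200:560,::-1],None,fx=2,fy=2))
E
```

```text
14.575 [ 0.33264962 -0.11984083  0.23897369] [ 3.14042311e+00 -1.52584075e-03  2.87193454e+00] 0.16521288852889926 [-0.321  3.92  -0.006  0.    -0.    -0.   ]
```

View pics/scene4.png

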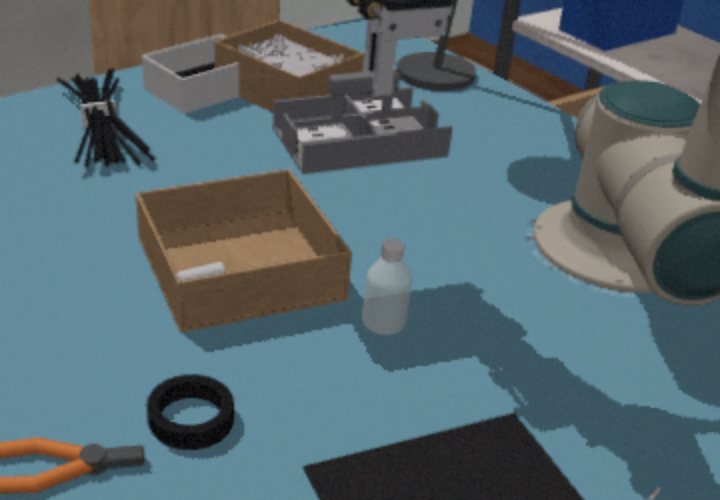

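The shell is in the carton at (200,270). The tray is level with its three housings at (320,130), (375,105) and (400,125), and no slip shows in the grip. Back to the mat.

Emit:
step_arm([
  [-0.01, 0.07, 0, 0, 0, 0, 255],
  [-0.02, 0.2, 0, 0, 0, 0, 255],
  [-0.03, 0.4, 0, 0, 0, 0, 255],
  [-0.05, 0.6, 0, 0, 0, 0, 255],
  [-0.07, 0.8, 0, 0, 0, 0, 255],
  [-0.08, 1, 0, 0, 0, 0, 255],
])

```text
time_s: 15.38
ee_pos: [0.3674, -0.0245, 0.2391]
ee_rot: [3.141, -0.0, 2.872]
ft_force: [0.5, -0.1, -4.1]
width: 0.171
gripper_force: 30.0
```

Emit:
step_arm([
  [-0.02, 0.25, 0, 0, 0, 0, 255],
  [-0.04, 0.5, 0, 0, 0, 0, 255],
  [-0.06, 0.75, 0, 0, 0, 0, 255],
  [-0.08, 1, 0, 0, 0, 0, 255],
])

```text
time_s: 15.88
ee_pos: [0.4015, 0.07, 0.2391]
ee_rot: [3.141, -0.001, 2.872]
ft_force: [-0.3, 0.0, -4.3]
width: 0.166
gripper_force: 30.0
```

Emit:
step_arm([
  [-0.02, 0.25, 0, 0, 0, 0, 255],
  [-0.04, 0.5, 0, 0, 0, 0, 255],
  [-0.06, 0.75, 0, 0, 0, 0, 255],
  [-0.08, 1, 0, 0, 0, 0, 255],
])

```text
time_s: 16.38
ee_pos: [0.4357, 0.1643, 0.239]
ee_rot: [3.141, -0.001, 2.872]
ft_force: [0.3, 0.1, -4.3]
width: 0.165
gripper_force: 30.0
```

Emit:
step_arm([
  [-0.02, 0.25, 0, 0, 0, 0, 255],
  [-0.04, 0.5, 0, 0, 0, 0, 255],
  [-0.06, 0.7, 0, 0, 0, 0, 255],
  [-0.08, 0.85, 0.1, 0, 0, 0, 255],
  [-0.08, 0.92, 0.3, 0, 0, 0, 255],
  [-0.08, 0.92, 0.5, 0, 0, 0, 255],
  [-0.08, 0.92, 0.7, 0, 0, 0, 255],
  [-0.08, 0.92, 0.85, 0, 0, 0, 255],
  [-0.08, 0.92, 0.95, 0, 0, 0, 255],
  [-0.08, 0.92, 0.95, 0, 0, 0, 255],
])

```text
time_s: 17.62
ee_pos: [0.4677, 0.249, 0.1435]
ee_rot: [-3.141, -0.001, 2.872]
ft_force: [0.6, -0.6, -4.2]
width: 0.169
gripper_force: 30.0
```

Emit:
step_arm([
  [0, 0, 0.1, 0, 0, 0, 255],
  [0, 0, 0.25, 0, 0, 0, 255],
  [0, 0, 0.4, 0, 0, 0, 255],
  [0, 0, 0.55, 0, 0, 0, 255],
  [0, 0, 0.65, 0, 0, 0, 255],
  [0, 0, 0.72, 0, 0, 0, 255],
  [0, 0, 0.76, 0, 0, 0, 255],
  [0, 0, 0.78, 0, 0, 0, 255],
  [0, 0, 0.8, 0, 0, 0, 255],
  [0, 0, 0.8, 0, 0, 0, 255],
])

```text
time_s: 18.88
ee_pos: [0.4682, 0.2492, 0.0643]
ee_rot: [3.141, 0.0, 2.872]
ft_force: [0.5, -0.2, -3.8]
width: 0.169
gripper_force: 30.0
```

Emit:
step_arm([
  [0, 0, 0.01, 0, 0, 0, 255],
  [0, 0, 0.02, 0, 0, 0, 255],
  [0, 0, 0.03, 0, 0, 0, 255],
  [0, 0, 0.03, 0, 0, 0, 255],
  [0, 0, 0.03, 0, 0, 0, 255],
])

```text
time_s: 19.5
ee_pos: [0.4681, 0.2492, 0.0612]
ee_rot: [3.141, 0.0, 2.872]
ft_force: [0.4, -0.0, -3.3]
width: 0.169
gripper_force: 30.0
```

Emit:
step_arm([
  [0, 0, 0.005, 0, 0, 0, 255],
  [0, 0, 0.01, 0, 0, 0, 255],
  [0, 0, 0.01, 0, 0, 0, 255],
])

```text
time_s: 19.88
ee_pos: [0.4685, 0.2492, 0.0606]
ee_rot: [3.141, 0.001, 2.872]
ft_force: [0.5, -1.4, -1.8]
width: 0.167
gripper_force: 30.0
```

Contact is beginning, since the supported weight is dropping. One more millimetre, then release.

Emit:
step_arm([
  [0, 0, 0.005, 0, 0, 0, 255],
  [0, 0, 0.01, 0, 0, 0, 255],
  [0, 0, 0.01, 0, 0, 0, 255],
])

```text
time_s: 20.25
ee_pos: [0.4686, 0.2491, 0.0605]
ee_rot: [3.141, 0.001, 2.872]
ft_force: [-1.0, -2.0, 7.2]
width: 0.167
gripper_force: 30.0
```

Emit:
step_arm([
  [0, 0, 0, 0, 0, 0, 200],
  [0, 0, 0, 0, 0, 0, 150],
  [0, 0, 0, 0, 0, 0, 100],
  [0, 0, 0, 0, 0, 0, 60],
  [0, 0, 0, 0, 0, 0, 60],
  [0, 0, 0, 0, 0, 0, 60],
  [0, 0, 0, 0, 0, 0, 60],
  [0, 0, 0, 0, 0, 0, 60],
])

```text
time_s: 21.25
ee_pos: [0.4681, 0.2492, 0.0592]
ee_rot: [3.141, 0.0, 2.872]
ft_force: [-0.0, -0.1, 0.5]
width: 0.763
gripper_force: 0.0
```

Emit:
step_arm([
  [0, 0, -0.1, 0, 0, 0, 60],
  [0, 0, -0.3, 0, 0, 0, 60],
  [0, 0, -0.6, 0, 0, 0, 60],
  [0, 0, -1, 0, 0, 0, 60],
  [0, 0, -1, 0, 0, 0, 60],
])

```text
time_s: 21.88
ee_pos: [0.4705, 0.2501, 0.1631]
ee_rot: [3.137, 0.006, 2.872]
ft_force: [0.7, 1.0, -0.4]
width: 0.766
gripper_force: 0.0
```

Emit:
step_arm([
  [0.4, 0.2, -0.2, 0, 0, 0, 60],
  [0.9, 0.5, -0.4, 0, 0, 0, 60],
  [0.9, 0.5, -0.4, 0, 0, 0, 60],
  [0.9, 0.5, -0.4, 0, 0, 0, 60],
])

```text
time_s: 22.38
ee_pos: [0.3945, 0.3209, 0.1986]
ee_rot: [-3.14, 0.0, 2.873]
ft_force: [0.4, -0.1, -0.5]
width: 0.768
gripper_force: 0.0
```

```bash
python3 - <<'E'
from plan import *
im,d=optics.get_image('scene');cv2.imwrite('pics/scene5.png',cv2.resize(im[130:430,180:560,::-1],None,fx=2,fy=2))
for o in models.outline_of('shell','scene')[:2]:
    q=o['uv'];w=world('scene',[q],[d[int(q[1]),int(q[0])]])[0];e=w-C;print(o['conf'],w,e@u,e@v)
v_,u_=np.mgrid[0:480,0:640]
W=world('scene',np.c_[u_.ravel(),v_.ravel()].astype(float),d.ravel())
m=(d.ravel()>0)&(W[:,2]>.076)&(W[:,2]<.1)&(abs(W[:,0]-.48)<.07)&(abs(W[:,1]-.25)<.05)
print('handle',m.sum(),W[m].mean(0),W[m][:,2].max())
E
```

```text
0.51 [ 0.52786306 -0.19427835  0.02333479] 0.0621250129977711 0.026214851498463615
handle 404 [0.48823353 0.246929   0.08424359] 0.0896486200231903
```

View pics/scene5.png

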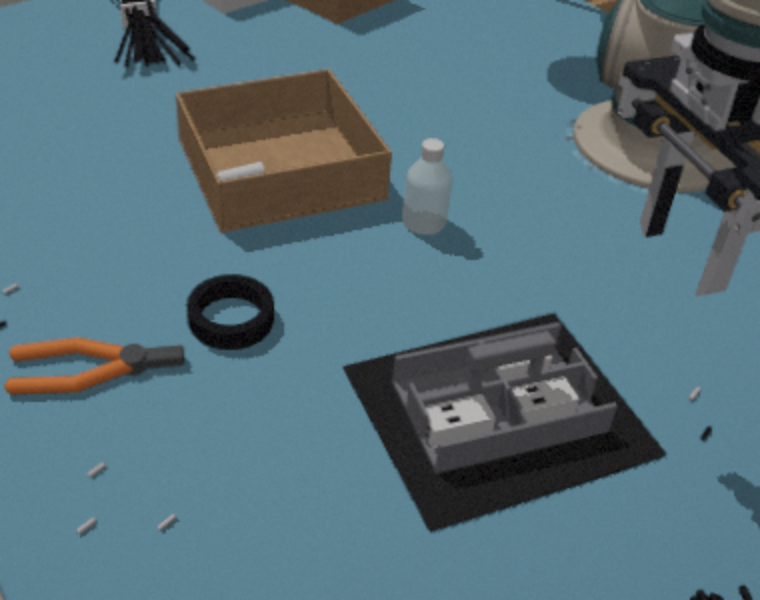

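The tray stands flat and released in the middle of the mat, around (505,400). Two housings show clearly at (460,413) and (545,395), and the third shows behind the handle at (515,370). The shell is in the carton at (240,172), and the bystanders have not moved.

```bash
python3 -c "
from plant import ctrl
print(ctrl.close_job())"
```

```text
the job is handed in; nothing more can be done
None
```

Job handed in at about 22 s of the 48 s limit: the shell is in the carton, the tray stands flat in the middle of the mat with its three housings, and the bystanders look unmoved; the hand-in call gave no verdict.

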